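# Put the dispensing bench's things back in their fitted rests

### The arm

A 7-joint arm with a two-finger parallel gripper is mounted at the origin on a cart in front of the work surface, level with it; the furniture and walls round the work are solid. World frame = base frame: x ahead of the robot, y to its left, z up, the work surface at z = 0. Lengths are in mm, angles in rad, forces in N, time in s.
With the tool pointing down it reaches from about 400 to 900 mm from the base axis. Payload 5.6 kg.
Tool frame: the origin (TCP) lies at the very end of the fingers, on their centre line; the grasp point (between the pads) lies 19 mm behind it; x points along the fingers, z is the direction in which the jaws open and shut, and the axes are right-handed (so a half turn about x gives the same grasp; the last joint's range is limited). The gripper opens to 92 mm and grips with 3 to 60 N. Pads are 20 mm wide; open, the fingers measure 128 mm over their backs; the gripper's body (75 mm by 189 mm) begins 69 mm behind the grasp point.
Start: joints at [1.1, 0.468, -0.012, 1.603, 0.006, 1.071, -0.056], TCP at [269.627, -591.448, 214.592] pointing down, gripper open.
Joint ranges: [-2.53, 2.53], [-0.31, 2.02], [-1.57, 1.55], [0.28, 2.44], [-1.29, 4.43], [0.15, 1.84], [-2.92, 2.92]. Speed limits (rad/s): [2.57, 2.57, 3.14, 3.14, 3.14, 3.14, 3.14].

### API

Orientations are given as a rotation vector (axis times angle).
In Python, from plant import robot gives the robot as it stands. The module is installed in compiled form; this text tells all that it offers.
- The arm moves only by the tool move_arm, never from a script. Its argument "increments" is a list that holds one entry, the list of rows, each a list of 7 numbers: the shift along the world's x, y, z each as a share of 0.04 m, from -1 to 1, then the turn, a rotation vector about the world's x, y, z each as a share of 120 degrees, from -1 to 1, then the opening, from 0 (shut) to 1 (fully open). A call has 1 to 5 rows; each row shifts and turns the commanded pose from where the row before left it; what a row does not reach is not made up. A row lasts 1/8 s, in which the tool goes at most 62.5 mm and 10.7 degrees, less where a joint would pass 70% of its speed; a pose out of reach is approached as far as the arm can. A call with a number of a shift or a turn outside -1 to 1 is refused whole. A call with a gripper value outside its range is refused whole. The fingers move at their own pace and stop on an object; "squeeze" is the grip in N (left out, the last holds). Time passes only in rows, so rows that do not move let the fingers close. It gives the time, the measured TCP pose, the force and the opening at its end, in the units of the state.
- robot.get_obs(): the state, without advancing time (a new reading comes with each control period).
- robot.get_image(name): name is "scene" or "top" or "wrist"; returns a dict with "frame" (480x640x3 uint8, red, green, blue), "fx", "fy", "cx", "cy" (pixels), "extrinsics" (4x4, takes a point from camera to world coordinates). Camera axes: x right, y down, z forward; pixel columns grow to the right and rows downward; lengths in mm; the calibration is good to about 2 mm. A picture is of the moment at which its call begins. There is no depth.
- robot.sign_off(): hands the job in, once; it reports no verdict.
Trained networks look in a picture, given as the dict that the camera call returned (one of the last four; its "shot" number tells which), for a name from the list of things; names that differ only in an ending like _2 or _b are one class to them, and where a whole thing is asked for, a point or a joint stands for the part that bears it (a point fixed in the world has none). Each returns a list of dicts, best first, with "confidence" (0 to 1); they miss things now and then, are a little off and sometimes report something else, mostly with a low value. They report only what shows in the picture. A call takes as long as a camera call. They do not tell look-alikes from the thing itself.
- robot.regions_of(target, picture): "pixels" (480x640 bool, what is visible of it) and "box" ([centre column, centre row, width, height] in pixels, round what is visible of it).
The state is a dict: "time_s": time; "joints": joint angles; "qd": joint speeds; "joint_torque": joint torques, N m; "tool_pos": TCP position; "ee_rot": TCP orientation; "wrist_force": force on the tool from outside, world axes, zero at the start; "ft_torque": the same for the moment, N m; "grip_width": finger opening in mm.
Only numpy, scipy, OpenCV 4.12 (cv2) and the standard library are available. Lean on these libraries where they do the work, as an engineer would, in place of code of your own. Each camera call takes 0.05 s, during which the arm holds its last target. There are 200 camera calls.

### The job

Put the four loose things back in the low grey rests made for them: the white bottle in the wide round rest, the small brown bottle in the narrow round one, the rubber stamp in the short rectangular one and the pink carton in the long rectangular one. Each must sit fully down on the floor of its rest, inside the rim: the bottles and the stamp upright, the carton flat, and the stamp and the carton lengthwise in line with their rests (either way round).

Things in the scene. Friction and masses are not known exactly. Their poses are not given: they have to be found in the camera images.
- white_bottle: White plastic bottle with a blue cap, standing: body 52 mm across and 66 mm high, 80 mm high in all with the 38 mm cap. Origin at the centre of its underside, z up. About 90 g.
- brown_bottle: Small brown bottle with a black cap, standing: body 38 mm across and 62 mm high, 75 mm high in all with the 28 mm cap. Origin at the centre of its underside, z up. About 90 g.
- stamp: Brown wooden rubber stamp standing on its printing face: base block 23 mm (own x) by 42 mm (own y) and 14 mm high, with an upright round handle up to 24 mm thick on top, 64 mm high in all. Origin at the centre of its underside, z up. About 35 g.
- carton: Closed pink and white carton lying flat, the only carton on the table: 50 mm (own x) by 105 mm (own y), 45 mm high. Origin at the centre of its underside, z up. About 50 g.
- wide_round_rest: Low round grey rest fixed to the table, the wider of the two, with a dark floor: 66 mm wide inside, wall 3 mm, rim 11 mm above the table, floor 4 mm above the table. For the white bottle. Origin at its centre at table height, z up.
- narrow_round_rest: Low round grey rest fixed to the table, the narrower of the two, with a dark floor: 52 mm wide inside, wall 3 mm, rim 11 mm above the table, floor 4 mm above the table. For the small brown bottle. Origin at its centre at table height, z up.
- short_rest: Low rectangular grey rest fixed to the table, the small one, with a dark floor: inside 37 mm (own x) by 56 mm (own y), wall 3 mm, rim 11 mm above the table, floor 4 mm above the table. For the stamp. Origin at its centre at table height, z up.
- long_rest: Low rectangular grey rest fixed to the table, the long one, with a dark floor: inside 66 mm (own x) by 121 mm (own y), wall 3 mm, rim 11 mm above the table, floor 4 mm above the table. For the carton. Origin at its centre at table height, z up.
Not all that is in view belongs to the job. Leave any purple look-alike of the white_bottle alone.

How it is judged (in metres and radians):
At the end, for the whole second after the job is handed in: All four things are at rest in their own rests, inside the rim (centre within 13 mm of the rest's centre) and down on its floor (underside less than 7.5 mm above the table), upright as found (tilt under 0.08 rad), the stamp and the carton with their long sides within 0.35 rad of the rest's (z of white_bottle in the frame of wide_round_rest between 0.001 and 0.0075 m and horizontal distance between white_bottle and wide_round_rest below 0.013 m and angle between each of white_bottle, brown_bottle, stamp, carton's own z axis and vertical below 0.08 rad and linear speed of each of white_bottle, brown_bottle, stamp, carton below 0.02 m/s and z of brown_bottle in the frame of narrow_round_rest between 0.001 and 0.0075 m and horizontal distance between brown_bottle and narrow_round_rest below 0.013 m and z of stamp in the frame of short_rest between 0.001 and 0.0075 m and horizontal distance between stamp and short_rest below 0.013 m and angle between the y axis of stamp and the y axis of short_rest, either way round below 0.35 rad and z of carton in the frame of long_rest between 0.001 and 0.0075 m and horizontal distance between carton and long_rest below 0.013 m and angle between the y axis of carton and the y axis of long_rest, either way round below 0.35 rad); the robot touches nothing.
It also fails if it takes over 115 s, if anything falls off the work surface, if the arm or the gripper's body presses on something with over 40 N, if the wrist force passes 120 N, or if a joint passes its speed limit or range.

## Working session

There is one attempt and no reset: what is moved stays moved. The work goes in short steps, Python scripts to look and compute and a tool call to move; the robot and the scene stay as the last step left them, time stands still between calls to the robot, and variables do not carry over. Pictures are saved under pics/ and viewed, about 12 in all and at most 16, crops included, and the job is handed in when it is done.

Besides the shell and the picture viewer there is one more tool, called after "Call:" in YAML: its name, and indented under it one key for each argument. move_arm: Moves the arm, as the interface text tells. Its arguments: {"type":"object","properties":{"increments":{"type":"array"},"squeeze":{"type":"number"}},"required":["increments"]}

```bash
mkdir -p pics
cat > h.py <<'E'
import numpy as np, cv2
from plant import robot
def ray(p,u,v,z):
    E=np.array(p["extrinsics"]); d=E[:3,:3]@np.array([(u-p["cx"])/p["fx"],(v-p["cy"])/p["fy"],1.]); o=E[:3,3]
    return o+d*(z-o[2])/d[2]
def save(p,n): cv2.imwrite(f"pics/{n}.png",p["frame"][:,:,::-1])
E
python3 - <<'E'
from h import *
o=robot.get_obs(); print(o["time_s"],o["tool_pos"],o["ee_rot"],o["grip_width"])
names="white_bottle brown_bottle stamp carton wide_round_rest narrow_round_rest short_rest long_rest".split()
for c in ["top","scene"]:
    p=robot.get_image(c); save(p,c+"0"); print(c,np.round(p["extrinsics"],3).tolist(),p["fx"],p["cx"],p["cy"])
    for n in names:
        for r in robot.regions_of(n,p)[:3]:
            m=r["pixels"].astype(np.uint8); ys,xs=np.nonzero(m); 
            if len(xs)<5: continue
            rr=cv2.minAreaRect(np.c_[xs,ys].astype(np.float32))
            print(n,round(r["confidence"],2),np.round(r["box"],1),len(xs),[np.round(q,1).tolist() for q in rr],np.round(ray(p,*rr[0],11)[:2]))
E
```

```text
0.0 [ 269.36552543 -590.91001772  213.64572266] [ 0.88949615  1.38330192 -0.88809996] 91.91838863604148
top [[-0.018, -0.998, 0.06, 376.241], [-1.0, 0.018, 0.004, 104.623], [-0.005, -0.059, -0.998, 1325.024], [0.0, 0.0, 0.0, 1.0]] 613.9329838200547 316.1078200186285 236.92924181065797
white_bottle 0.6 [263.1 322.9  24.3  27.9] 582 [[262.0, 321.0], [26.0, 26.0], 90.0] [278. 228.]
brown_bottle 0.8 [238.2 214.8  27.3  17.8] 324 [[237.0, 215.5], [19.0, 20.0], 90.0] [504. 279.]
stamp 0.51 [173.9 244.   22.   19. ] 252 [[172.5, 244.4], [20.8, 14.1], 59.0] [444. 418.]
carton 0.69 [295.1 208.7  53.1  35.8] 1253 [[294.3, 206.5], [26.1, 50.0], 80.5] [521. 156.]
carton 0.17 [380.6 142.2  33.9  31.7] 719 [[378.5, 142.5], [31.8, 23.0], 14.0] [657. -29.]
wide_round_rest 0.83 [248.9 150.7  32.8  36.8] 1072 [[250.5, 150.5], [37.0, 35.0], 90.0] [645. 248.]
wide_round_rest 0.73 [295.1 207.9  55.9  34.8] 1325 [[293.8, 207.3], [26.4, 51.7], 79.0] [519. 157.]
wide_round_rest 0.22 [381.5 143.9  33.6  30.2] 725 [[379.1, 142.4], [31.5, 23.0], 14.0] [657. -30.]
narrow_round_rest 0.9 [455.9 149.3  33.3  34.3]
[... 899 characters left out ...]
0], 90.0] [ 638. -191.]
stamp 0.67 [218.8 327.6  20.7  26.4] 341 [[215.3, 328.3], [26.2, 18.4], 45.0] [451. 417.]
carton 0.78 [297.4 242.6  49.9  41.1] 942 [[296.1, 239.0], [28.1, 51.9], 67.6] [539. 146.]
wide_round_rest 0.55 [235.1 235.8  29.1  28. ] 684 [[235.0, 235.5], [25.0, 32.0], 90.0] [639. 253.]
narrow_round_rest 0.53 [369.1 159.4  22.9  20.8] 313 [[372.0, 159.5], [17.0, 22.0], 90.0] [ 638. -191.]
narrow_round_rest 0.5 [344.8 214.4  20.7  36.1] 643 [[342.5, 216.0], [34.0, 21.0], 90.0] [526.  12.]
long_rest 0.71 [278.  208.9  57.4  46.5] 1315 [[276.1, 207.9], [27.5, 55.8], 57.8] [653. 124.]
long_rest 0.43 [369.8 159.7  24.5  17.8] 310 [[372.0, 159.5], [17.0, 22.0], 90.0] [ 638. -191.]
```

```bash
python3 -c "
import cv2
a=cv2.imread('pics/top0.png')[100:350,130:530]; cv2.imwrite('pics/top0c.png',cv2.resize(a,None,fx=2,fy=2,interpolation=2))
a=cv2.imread('pics/scene0.png')[110:390,150:470]; cv2.imwrite('pics/scene0c.png',cv2.resize(a,None,fx=2,fy=2,interpolation=2))"
```

```text
(no output)
```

View pics/top0c.png

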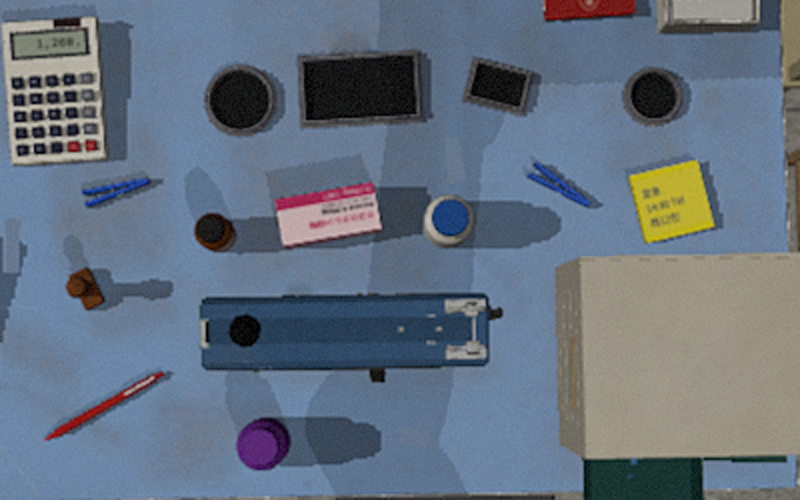

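View pics/scene0c.png

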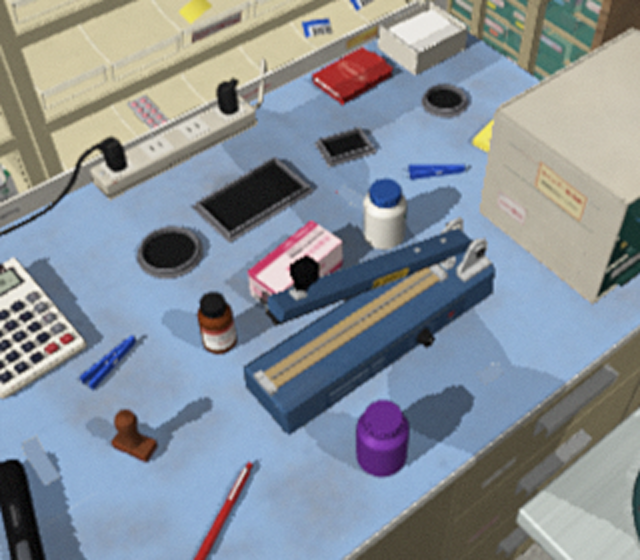

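The top crop shows the rests at the top: wide at (240,98), long at (362,88), short at (500,85) and narrow at (653,95). Loose things: brown bottle (213,231), carton (330,212), white bottle (448,220) and stamp (85,288). The purple look-alike is at (263,443), with the blue sealer between and a tall box at right. Next I measure from segmented colours at the known heights.

Run:
```python
from h import *
from scipy.spatial.transform import Rotation as R
o=robot.get_obs(); M=R.from_rotvec(o["ee_rot"]).as_matrix(); print("tool R",np.round(M,3).tolist())
p=robot.get_image("top"); f=p["frame"].astype(int); g=f.max(2)
hsv=cv2.cvtColor(p["frame"],cv2.COLOR_RGB2HSV).astype(int)
def blob(m,u,v,r):
    w=np.zeros_like(m,bool); w[v-r:v+r+1,u-r:u+r+1]=1; m=(m&w).astype(np.uint8)
    n,l,s,c=cv2.connectedComponentsWithStats(m); k=1+np.argmax(s[1:,4]); ys,xs=np.nonzero(l==k); return xs,ys
def rep(n,xs,ys,z):
    P=np.array([ray(p,x,y,z)[:2] for x,y in zip(xs,ys)]); c=P.mean(0)
    rr=cv2.minAreaRect(P.astype(np.float32)); w,e=np.linalg.eigh(np.cov(P.T)); a=np.degrees(np.arctan2(e[1,1],e[0,1]))
    print(n,len(xs),"mean",np.round(c,1),"rect",np.round(rr[0],1),np.round(rr[1],1),"long axis deg from x",round(a%180,1))
dark=g<60
for n,u,v,r in [("wide",250,150,20),("long",311,144,38),("short",380,142,20),("narrow",456,147,18)]: rep(n,*blob(dark,u,v,r),4)
H,S,V=hsv[...,0],hsv[...,1],hsv[...,2]
rep("whitecap",*blob((S>150)&(H>100)&(H<125)&(V>90),354,209,10),80)
rep("browncap",*blob(g<50,236,213,10),75)
rep("carton",*blob((f[...,0]>f[...,2]+5)&(g>120),294,206,35),45)
rep("stamp all",*blob((f[...,0]>f[...,2]+30),172,244,16),14)
# triangulate helper: knob of the lever, seal
q=robot.get_image("scene")
def tri(a,b):
    A=[];B=[]
    for P,(u,v) in((p,a),(q,b)):
        E=np.array(P["extrinsics"]); d=E[:3,:3]@np.array([(u-P["cx"])/P["fx"],(v-P["cy"])/P["fy"],1.]); d/=np.linalg.norm(d); N=np.eye(3)-np.outer(d,d); A.append(N);B.append(N@E[:3,3])
    return np.linalg.lstsq(np.vstack(A),np.hstack(B),rcond=None)[0].round()
print("knob",tri((252.5,265),(302,246)),"hinge",tri((130+248,100+157),(150+227,110+112)))
cr=p["frame"][225:262,155:190]; cv2.imwrite("pics/st.png",cv2.resize(cr,None,fx=14,fy=14,interpolation=cv2.INTER_CUBIC)[:,:,::-1])
```

```text
tool R [[-0.0, 0.91, 0.415], [-0.0, 0.415, -0.91], [-1.0, -0.0, 0.0]]
wide 688 mean [648.4 252. ] rect [648.3 252.5] [63.7 63.2] long axis deg from x 34.6
long 1663 mean [658.9 120.6] rect [657.8 120.3] [ 71.6 121.8] long axis deg from x 91.7
short 436 mean [658.6 -29.3] rect [656.9 -29.1] [55.3 41.1] long axis deg from x 77.1
narrow 424 mean [ 644.9 -197.8] rect [ 646.2 -197.4] [47.7 50.6] long axis deg from x 23.5
whitecap 238 mean [507.6  30. ] rect [508.1  30.4] [34.6 32.7] long axis deg from x 96.4
browncap 212 mean [500.3 270.8] rect [499.8 270.6] [35.8 29.3] long axis deg from x 70.0
carton 1195 mean [517.1 156.1] rect [517.2 155.9] [ 50.9 105.4] long axis deg from x 98.9
stamp all 185 mean [444.6 419.3] rect [442.9 420.7] [40.6 28.6] long axis deg from x 35.4
knob [394. 228. 186.] hinge [415.  -9.  69.]
```

View pics/st.png

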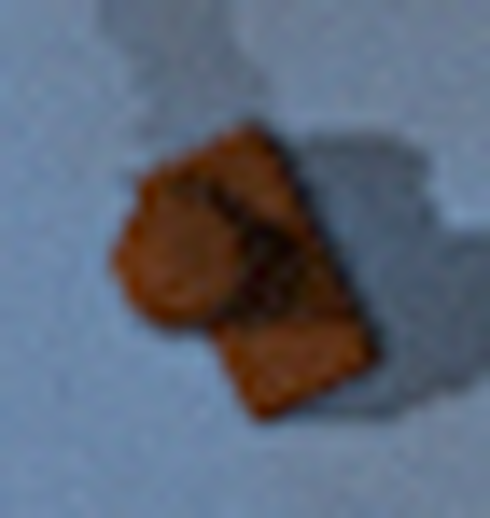

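The enlarged stamp has its handle top at (178,255) and its block corners near (255,125), (380,355) and (262,418). That puts the stamp centre at about (445,416), with its long axis about 27.5° from x. The sealer lever knob is high (z about 186), so I stay at x > 460 near it.

The white bottle comes first. I rise and go round the box.

Call:
move_arm:
  increments:
    - [[1,0.5,0.35,0,0,-0.034,1],[1,0.5,0.35,0,0,-0.034,1],[1,0.5,0.35,0,0,-0.034,1],[1,0.5,0.35,0,0,-0.034,1],[1,0.5,0.35,0,0,-0.034,1]]
  squeeze: 20

```text
time_s: 1.62
tool_pos: [470.8, -490.7, 285.2]
ee_rot: [1.158, 1.241, -1.158]
wrist_force: [-0.5, -0.9, -0.0]
grip_width: 92.0
```

Call:
move_arm:
  increments:
    - [[0.97,1,0.2,0,0,-0.034,1],[0,1,0,0,0,0,1],[0,1,0,0,0,0,1],[0,1,0,0,0,0,1],[0,1,0,0,0,0,1]]

```text
time_s: 2.25
tool_pos: [508.4, -290.1, 292.7]
ee_rot: [1.209, 1.209, -1.209]
wrist_force: [0.4, 0.4, -0.0]
grip_width: 91.7
```

Call:
move_arm:
  increments:
    - [[0,1,0,0,0,0,1],[0,1,0,0,0,0,1],[0,1,0,0,0,0,1],[0,1,0,0,0,0,1],[0,1,0,0,0,0,1]]

```text
time_s: 2.88
tool_pos: [508.3, -90.1, 292.9]
ee_rot: [1.209, 1.209, -1.209]
wrist_force: [1.3, 0.3, 0.2]
grip_width: 92.1
```

Call:
move_arm:
  increments:
    - [[0,1,0,0,0,0,1],[0,1,-0.5,0,0,0,1],[0,1,-0.8,0,0,0,1],[0,0,-1,0,0,0,1],[0,0,0,0,0,0,1]]

```text
time_s: 3.5
tool_pos: [506.4, 28.6, 198.4]
ee_rot: [1.205, 1.214, -1.213]
wrist_force: [-0.2, -0.6, 0.0]
grip_width: 91.5
```

Run:
```python
from h import *
p=robot.get_image("wrist"); save(p,"w1"); print(np.round(p["extrinsics"],2).tolist(),robot.get_obs()["tool_pos"])
for n in ["white_bottle"]:
    for r in robot.regions_of(n,p)[:2]: print(n,r["confidence"],r["box"])
```

```text
[[0.0, -0.96, -0.29, 588.34], [-1.0, -0.0, -0.0, 29.23], [-0.0, 0.29, -0.96, 367.27], [0.0, 0.0, 0.0, 1.0]] [507.99118188  28.27082675 200.34033517]
white_bottle 0.79 [323.0, 217.3, 58.3, 68.5]
```

View pics/w1.png

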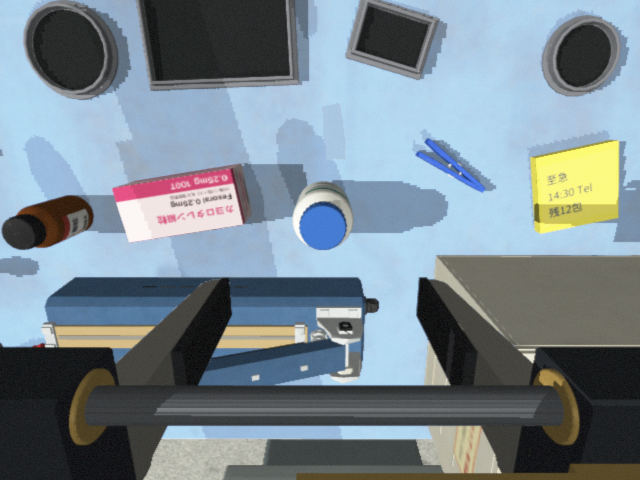

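The wrist view shows the white bottle's cap at (323,226), the carton at (182,205), the brown bottle's cap at (25,230), and the rests along the top edge: wide (70,47), short (393,38), narrow (583,55). I use it to check the positions.

```bash
cat >> h.py <<'E'
def mfit(p,m,u,v,r,z,name):
    w=np.zeros_like(m,bool); w[max(0,v-r):v+r+1,max(0,u-r):u+r+1]=1; m=(m&w).astype(np.uint8)
    n,l,s,c=cv2.connectedComponentsWithStats(m); k=1+np.argmax(s[1:,4]); ys,xs=np.nonzero(l==k)
    P=np.array([ray(p,x,y,z)[:2] for x,y in zip(xs,ys)]); rr=cv2.minAreaRect(P.astype(np.float32))
    w,e=np.linalg.eigh(np.cov(P.T)); print(name,len(xs),"mean",P.mean(0).round(1),"rect",np.round(rr[0],1),np.round(rr[1],1),"long deg",round(np.degrees(np.arctan2(e[1,1],e[0,1]))%180,1))
E
python3 - <<'E'
from h import *
p=robot.get_image("wrist"); f=p["frame"].astype(int); g=f.max(2); hsv=cv2.cvtColor(p["frame"],cv2.COLOR_RGB2HSV).astype(int); H,S,V=[hsv[...,i] for i in range(3)]
print(np.array(p["frame"])[[226,47,38,230,205],[323,70,393,25,180]].tolist())
mfit(p,(S>160)&(H>100)&(H<125),323,226,30,80,"wcap")
for n,u,v,r in [("wide",70,47,44),("short",393,38,32),("narrow",583,55,30)]: mfit(p,g<55,u,v,r,4,n)
mfit(p,g<65,25,230,24,75,"bcap")
mfit(p,(f[...,0]>f[...,2]+0)&(g>150),180,205,66,45,"carton")
for uv in [(60,280),(360,280)]: print("sealer back edge z60",ray(p,*uv,60).round())
E
```

```text
[[72, 125, 212], [43, 45, 45], [41, 44, 42], [53, 54, 52], [217, 198, 198]]
wcap 1580 mean [510.8  30.1] rect [510.7  30. ] [35.6 36.3] long deg 177.4
wide 4112 mean [650.  252.2] rect [650.2 252.3] [60.3 59.8] long deg 152.2
short 2599 mean [659.8 -29.9] rect [659.5 -29.5] [54.1 35.1] long deg 71.5
narrow 2336 mean [ 646.1 -197.8] rect [ 646.8 -198. ] [45.9 43.8] long deg 53.4
bcap 1149 mean [505.  269.6] rect [505.  269.8] [27. 36.] long deg 110.7
carton 6519 mean [519.6 155.9] rect [519.2 156.1] [ 50.2 104.8] long deg 99.0
sealer back edge z60 [459. 263.  60.]
sealer back edge z60 [459.  -3.  60.]
```

Call:
move_arm:
  increments:
    - [[0.05,0.04,-1,0,0,0,1],[0,0,-1,0,0,0,1],[0,0,-1,0,0,0,1],[0,0,-0.8,0,0,0,1],[0,0,-0.55,0,0,0,1]]

```text
time_s: 4.28
tool_pos: [511.8, 29.4, 26.8]
ee_rot: [1.211, 1.207, -1.209]
wrist_force: [0.6, -0.0, 0.5]
grip_width: 92.0
```

Call:
move_arm:
  increments:
    - [[0,0,0,0,0,0,0.3],[0,0,0,0,0,0,0.3],[0,0,0,0,0,0,0.3],[0,0,0,0,0,0,0.3],[0,0,0,0,0,0,0.3]]

```text
time_s: 4.9
tool_pos: [511.0, 30.1, 27.4]
ee_rot: [1.21, 1.208, -1.208]
wrist_force: [-0.4, -0.7, 5.9]
grip_width: 51.9
```

Call:
move_arm:
  increments:
    - [[0,0,0.5,0,0,0,0],[0,0,1,0,0,0,0],[0,0,1,0,0,0,0],[0.6,0.5,1,0,0,0,0],[0.7,1,0,0,0,0,0]]

```text
time_s: 5.52
tool_pos: [565.4, 89.0, 170.4]
ee_rot: [1.215, 1.202, -1.207]
wrist_force: [0.1, 0.2, -0.9]
grip_width: 51.8
```

Call:
move_arm:
  increments:
    - [[0.7,1,0,0,0,0,0],[0.7,1,0,0,0,0,0],[0.7,1,0,0,0,0,0],[0.08,1,0,0,0,0,0],[0,0.05,0,0,0,0,0]]

```text
time_s: 6.15
tool_pos: [648.1, 257.0, 165.7]
ee_rot: [1.205, 1.215, -1.205]
wrist_force: [0.7, -0.0, -0.6]
grip_width: 51.5
```

Run:
```python
from h import *
o=robot.get_obs(); print(o["tool_pos"],o["wrist_force"],o["grip_width"])
p=robot.get_image("wrist"); save(p,"w2")
f=p["frame"].astype(int);g=f.max(2); hsv=cv2.cvtColor(p["frame"],cv2.COLOR_RGB2HSV).astype(int); H,S,V=[hsv[...,i] for i in range(3)]
for r in robot.regions_of("white_bottle",p)[:3]: print(r["confidence"],r["box"])
```

```text
[648.0533947  257.02191353 165.68287338] [ 0.72796951 -0.02168919 -0.56256944] 51.53800341470076
0.8 [323.8, 310.1, 118.7, 150.3]
```

View pics/w2.png

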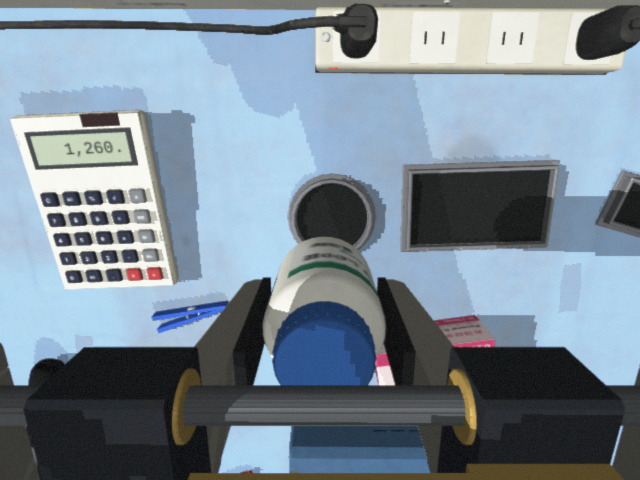

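Call:
move_arm:
  increments:
    - [[0,0,-0.5,0,0,0,0],[0,0,-1,0,0,0,0],[0,0,-1,0,0,0,0],[0,0,-0.4,0,0,0,0],[0,0,0,0,0,0,0]]

```text
time_s: 6.88
tool_pos: [649.0, 250.9, 49.2]
ee_rot: [1.208, 1.21, -1.212]
wrist_force: [-0.0, 1.4, -0.3]
grip_width: 51.1
```

Run:
```python
from h import *
for c in ["top","wrist"]:
    p=robot.get_image(c);  o=robot.get_obs(); print(o["tool_pos"],o["wrist_force"])
    if c=="wrist": save(p,"w3");
```

```text
[650.01787587 251.63789179  50.81622519] [-0.03503497  0.40941963 -0.35295756]
[650.61704808 252.21328379  51.85942343] [-0.53462574 -0.4494971   0.01001132]
```

View pics/w3.png

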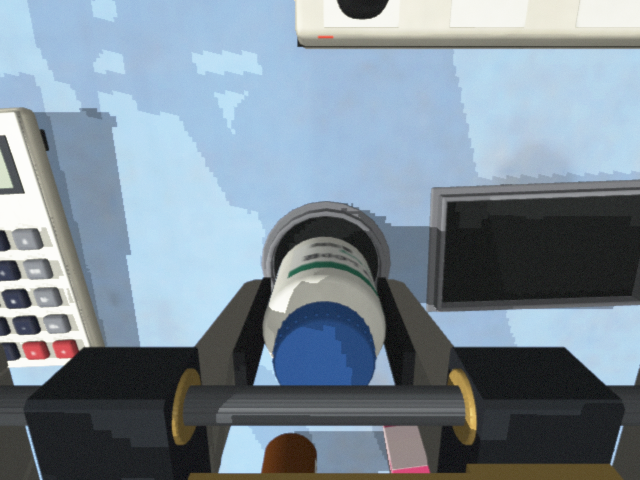

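The wrist view shows the bottle (centre column 324) over the wide rest (columns 262 to 390, centre 326), so it is aligned. Lower it and release.

Call:
move_arm:
  increments:
    - [[0,0,-0.3,0,0,0,0],[0,0,-0.15,0,0,0,0],[0,0,-0.07,0,0,0,0],[0,0,0,0,0,0,0],[0,0,0,0,0,0,0]]

```text
time_s: 7.6
tool_pos: [649.5, 252.1, 31.5]
ee_rot: [1.208, 1.209, -1.209]
wrist_force: [-3.5, -3.1, 8.2]
grip_width: 51.8
```

Call:
move_arm:
  increments:
    - [[0,0,0,0,0,0,0.85],[0,0,0,0,0,0,0.85],[0,0,0,0,0,0,0.85],[0,0,0.5,0,0,0,0.85],[0,0,1,0,0,0,0.85]]

```text
time_s: 8.22
tool_pos: [648.6, 251.7, 89.7]
ee_rot: [1.207, 1.211, -1.211]
wrist_force: [0.1, 0.2, 1.6]
grip_width: 78.2
```

Call:
move_arm:
  increments:
    - [[0,0,1,0,0,0,0.8],[-0.7,0,0.8,0,0,0,0.8],[-1,0.2,0,0,0,0,0.75],[-1,0.25,0,0,0,0,0.75],[-0.95,0,0,0,0,0,0.75]]

```text
time_s: 8.85
tool_pos: [502.4, 271.4, 163.5]
ee_rot: [1.21, 1.21, -1.206]
wrist_force: [0.3, -0.6, 0.3]
grip_width: 69.1
```

Run:
```python
from h import *
p=robot.get_image("wrist"); save(p,"w4"); o=robot.get_obs(); print(o["tool_pos"])
f=p["frame"].astype(int);g=f.max(2); hsv=cv2.cvtColor(p["frame"],cv2.COLOR_RGB2HSV).astype(int); H,S,V=[hsv[...,i] for i in range(3)]
for n,z in [("white_bottle",84),("brown_bottle",75)]:
  for r in robot.regions_of(n,p)[:2]:
    print(n,r["confidence"],np.round(r["box"]))
    m=r["pixels"]; m=m&((g<70) if n[0]=="b" else (S>150)&(H>100)&(H<125))
    if m.sum()>20: mfit(p,m,320,240,400,z,n)
```

```text
[497.18799826 271.50860402 163.10971044]
white_bottle 0.75 [354.  38.  79.  75.]
white_bottle 2613 mean [641.9 253. ] rect [640.  252.9] [26.3 36.2] long deg 92.7
white_bottle 0.54 [353. 429.  23.   3.]
brown_bottle 0.55 [319. 230.  48.  63.]
brown_bottle 1207 mean [505.  276.1] rect [504.6 276.3] [29.1 27.2] long deg 166.3
brown_bottle 0.53 [161. 284.  64.  64.]
brown_bottle 524 mean [466.9 395. ] rect [465.7 393.3] [17.8 27.2] long deg 135.9
```

View pics/w4.png

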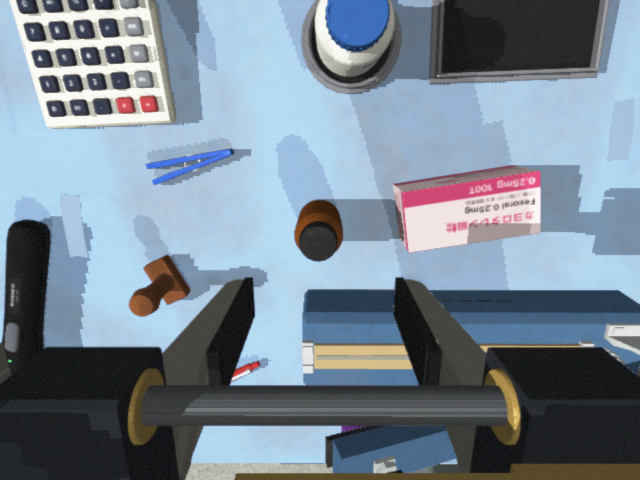

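The white bottle sits in the wide rest at (352,45) and the brown bottle's cap is at (318,240), between the fingers. I descend on the brown bottle.

Call:
move_arm:
  increments:
    - [[0,0.04,-1,0,0,0,0.75],[0,0,-1,0,0,0,0.75],[0,0,-1,0,0,0,0.75],[0,0,-0.4,0,0,0,0.75],[0,0,0,0,0,0,0.75]]

```text
time_s: 9.62
tool_pos: [504.1, 271.6, 25.4]
ee_rot: [1.209, 1.209, -1.21]
wrist_force: [-0.4, -0.3, 0.3]
grip_width: 69.0
```

Call:
move_arm:
  increments:
    - [[0,0,0,0,0,0,0.2],[0,0,0,0,0,0,0.2],[0,0,0,0,0,0,0.2],[0,0,0,0,0,0,0.2],[0,0,0,0,0,0,0.2]]

```text
time_s: 10.25
tool_pos: [504.3, 272.5, 26.8]
ee_rot: [1.21, 1.209, -1.207]
wrist_force: [0.0, 0.1, 5.9]
grip_width: 37.8
```

Call:
move_arm:
  increments:
    - [[0,0,0.5,0,0,0,0],[0,0,1,0,0,0,0],[0,0,1,0,0,0,0],[0.5,-0.5,1,0,0,0,0],[0.5,-1,0,0,0,0,0]]

```text
time_s: 10.88
tool_pos: [545.6, 213.9, 170.6]
ee_rot: [1.212, 1.209, -1.199]
wrist_force: [1.0, -0.4, -2.5]
grip_width: 37.7
```

Call:
move_arm:
  increments:
    - [[0.5,-1,0,0,0,0,0],[0.5,-1,0,0,0,0,0],[0.5,-1,0,0,0,0,0],[0.5,-1,0,0,0,0,0],[0.5,-1,0,0,0,0,0]]

```text
time_s: 11.5
tool_pos: [643.7, 10.2, 166.7]
ee_rot: [1.209, 1.21, -1.209]
wrist_force: [0.3, 0.7, -1.0]
grip_width: 37.7
```

Call:
move_arm:
  increments:
    - [[0.05,-1,0,0,0,0,0],[0,-1,0,0,0,0,0],[0,-1,0,0,0,0,0],[0,-1,0,0,0,0,0],[0,-1,0,0,0,0,0]]

```text
time_s: 12.12
tool_pos: [645.0, -189.6, 166.6]
ee_rot: [1.209, 1.21, -1.209]
wrist_force: [0.6, 0.1, -0.2]
grip_width: 37.8
```

Call:
move_arm:
  increments:
    - [[0,-0.25,0,0,0,0,0],[0,0,-0.5,0,0,0,0],[0,0,-1,0,0,0,0],[0,0,-1,0,0,0,0],[0,0,-0.4,0,0,0,0]]

```text
time_s: 12.75
tool_pos: [643.6, -194.9, 46.2]
ee_rot: [1.206, 1.217, -1.209]
wrist_force: [-0.3, -0.3, -1.7]
grip_width: 38.1
```

Run:
```python
from h import *
robot.get_image("top");robot.get_image("top");robot.get_image("top")
p=robot.get_image("wrist"); o=robot.get_obs(); print(o["tool_pos"],o["wrist_force"]); save(p,"w5")
```

```text
[ 646.49285757 -197.42121586   50.60723435] [ 1.45480556  0.15466669 -0.56257676]
```

View pics/w5.png

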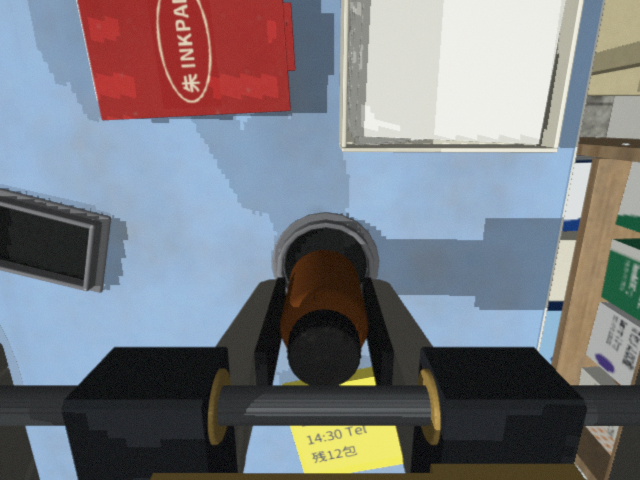

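The brown bottle (centre column 325) is over the narrow rest (columns 273 to 379, centre 326). Lower it and release.

Call:
move_arm:
  increments:
    - [[0,0,-0.3,0,0,0,0],[0,0,-0.15,0,0,0,0],[0,0,-0.06,0,0,0,0],[0,0,0,0,0,0,0],[0,0,0,0,0,0,0]]

```text
time_s: 13.58
tool_pos: [645.6, -198.3, 30.8]
ee_rot: [1.209, 1.209, -1.209]
wrist_force: [-3.3, 1.1, 7.0]
grip_width: 37.4
```

Call:
move_arm:
  increments:
    - [[0,0,0,0,0,0,0.75],[0,0,0,0,0,0,0.75],[0,0,0,0,0,0,0.75],[0,0,0.5,0,0,0,0.75],[0,0,1,0,0,0,0.85]]

```text
time_s: 14.2
tool_pos: [644.6, -198.0, 89.4]
ee_rot: [1.208, 1.212, -1.211]
wrist_force: [0.5, 0.1, 0.6]
grip_width: 76.4
```

Call:
move_arm:
  increments:
    - [[0,0,1,0,0,0.0825,0.85],[-0.29,0.885,1,0,0,0.0825,1],[-0.29,0.885,0.8,0,0,0.0825,1],[-0.29,0.885,0,0,0,0.0825,1],[-0.29,0.885,0,0,0,0.0825,1]]

```text
time_s: 14.82
tool_pos: [599.3, -55.7, 203.7]
ee_rot: [0.548, 1.497, -0.548]
wrist_force: [-0.1, 0.4, -0.4]
grip_width: 91.9
```

Call:
move_arm:
  increments:
    - [[-0.29,0.885,0,0,0,0.0825,1],[-0.29,0.885,0,0,0,0.0825,1],[-0.29,0.885,0,0,0,0.0825,1],[-0.29,0.885,0,0,0,0.0825,1],[-0.29,0.885,0,0,0,0.0825,1]]

```text
time_s: 15.45
tool_pos: [541.2, 121.3, 202.9]
ee_rot: [-0.129, 1.565, 0.127]
wrist_force: [-0.0, 1.1, 0.9]
grip_width: 91.9
```

Call:
move_arm:
  increments:
    - [[-0.29,0.885,0,0,0,0,1],[0,0,0,0,0,0,1],[0,0,0,0,0,0,1],[0,0,0,0,0,0,1]]

```text
time_s: 15.95
tool_pos: [530.3, 154.3, 201.7]
ee_rot: [-0.123, 1.567, 0.121]
wrist_force: [-0.0, 0.1, -0.4]
grip_width: 91.9
```

Run:
```python
from h import *
from scipy.spatial.transform import Rotation as R
p=robot.get_image("wrist"); o=robot.get_obs(); M=R.from_rotvec(o["ee_rot"]).as_matrix()
print(o["tool_pos"],"jaw",np.degrees(np.arctan2(M[1,2],M[0,2])),M[2].round(3)); save(p,"w6"); f=p["frame"].astype(int);g=f.max(2)
for r in robot.regions_of("carton",p)[:2]:
    print(r["confidence"],np.round(r["box"])); mfit(p,r["pixels"],320,240,400,45,"carton")
```

```text
[530.15895665 154.40013    201.53972362] jaw 8.898029015708836 [-1.    -0.001  0.   ]
0.9 [310. 211.  56. 120.]
carton 6760 mean [517.6 160.3] rect [517.9 158.2] [ 50.8 107.5] long deg 99.0
```

View pics/w6.png

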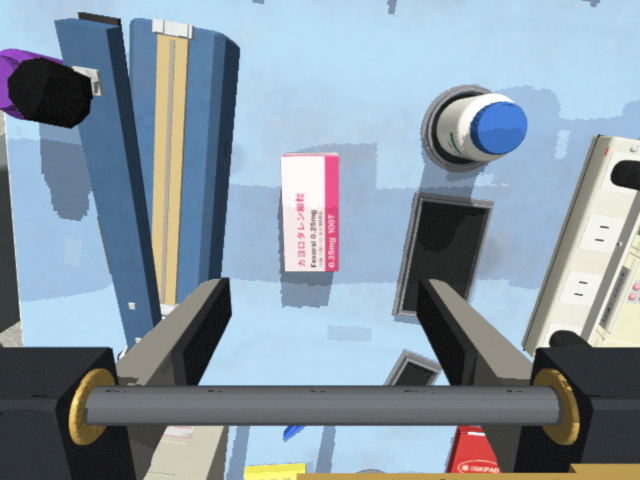

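The wrist view (looking along +y) shows the carton at columns 281 to 339, with the sealer base ending at column 240. The wide rest holds the white bottle upright. I descend with the hand shifted slightly towards +x so it clears the sealer.

Call:
move_arm:
  increments:
    - [[-0.1,0.05,-1,0,0,0,0.89],[0,0,-1,0,0,0,0.89],[0,0,-1,0,0,0,0.89],[0,0,-1,0,0,0,0.89],[0,0,0,0,0,0,0.89]]

```text
time_s: 16.68
tool_pos: [523.6, 156.5, 38.9]
ee_rot: [-0.124, 1.573, 0.122]
wrist_force: [-0.2, 0.1, 0.6]
grip_width: 82.3
```

Call:
move_arm:
  increments:
    - [[0,0,-0.4,0,0,0,0.89],[0,0,-0.2,0,0,0,0.89],[0,0,0,0,0,0,0.89]]

```text
time_s: 17.05
tool_pos: [525.7, 157.7, 17.5]
ee_rot: [-0.124, 1.567, 0.123]
wrist_force: [-0.1, 0.1, 1.3]
grip_width: 81.7
```

Call:
move_arm:
  increments:
    - [[0,0,0,0,0,0,0.3],[0,0,0,0,0,0,0.3],[0,0,0,0,0,0,0.3],[0,0,0,0,0,0,0.3],[0,0,0,0,0,0,0.3]]
  squeeze: 10

```text
time_s: 17.68
tool_pos: [525.7, 157.7, 17.6]
ee_rot: [-0.124, 1.567, 0.124]
wrist_force: [-1.2, -1.0, 3.2]
grip_width: 50.1
```

Call:
move_arm:
  increments:
    - [[0,0,0.5,0,0,0,0.3],[0,0,1,0,0,0,0.3],[0.5,-0.1,0.7,0,0,-0.02,0.3],[1,-0.3,0,0,0,-0.02,0.3],[1,-0.3,0,0,0,-0.02,0.3]]

```text
time_s: 18.3
tool_pos: [627.3, 129.6, 107.7]
ee_rot: [-0.024, 1.568, 0.025]
wrist_force: [0.8, 0.4, -0.8]
grip_width: 49.9
```

Call:
move_arm:
  increments:
    - [[0.83,-0.2,0,0,0,0,0.3],[0,0,-0.5,0,0,0,0.3],[0,0,-0.6,0,0,0,0.3],[0,0,0,0,0,0,0.3],[0,0,0,0,0,0,0.3]]

```text
time_s: 18.92
tool_pos: [658.2, 122.4, 61.5]
ee_rot: [-0.026, 1.571, 0.026]
wrist_force: [0.1, 0.3, 0.1]
grip_width: 49.9
```

Run:
```python
from h import *
p=robot.get_image("wrist"); o=robot.get_obs(); print(o["tool_pos"],o["wrist_force"],o["grip_width"]); save(p,"w7")
```

```text
[658.71006865 122.41303717  62.00860908] [ 1.04924013 -0.32540432  0.69005472] 49.78760714441518
```

View pics/w7.png

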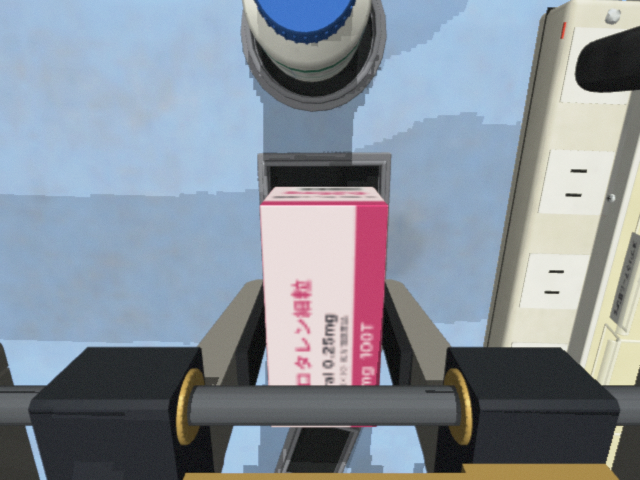

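The carton (columns 262 to 387) is centred on the long rest (columns 258 to 391) and in line with it. Lower it.

Call:
move_arm:
  increments:
    - [[0,-0.02,-0.5,0,0,0,0.3],[0,0,-0.3,0,0,0,0.3],[0,0,-0.15,0,0,0,0.3],[0,0,-0.06,0,0,0,0.3],[0,0,0,0,0,0,0.3]]

```text
time_s: 19.6
tool_pos: [658.6, 120.9, 21.4]
ee_rot: [-0.025, 1.571, 0.025]
wrist_force: [-3.4, -1.1, 3.8]
grip_width: 49.6
```

Call:
move_arm:
  increments:
    - [[0,0,0,0,0,0,0.8],[0,0,0,0,0,0,0.8],[0,0,0,0,0,0,0.8],[0,0,0.5,0,0,0,0.8],[0,0,1,0,0,0,0.8]]

```text
time_s: 20.23
tool_pos: [657.9, 120.8, 81.1]
ee_rot: [-0.025, 1.573, 0.025]
wrist_force: [0.3, -0.0, 0.2]
grip_width: 73.4
```

Call:
move_arm:
  increments:
    - [[0,0,1,0,0,0,0.8],[0,0.5,1,0,0,-0.08,0.8],[-0.4,1,1,0,0,-0.08,0.8],[-0.8,1,0,0,0,-0.08,0.8],[-1,1,0,0,0,-0.08,0.8]]

```text
time_s: 20.85
tool_pos: [570.5, 262.6, 203.3]
ee_rot: [0.506, 1.509, -0.502]
wrist_force: [-0.2, -0.1, 0.1]
grip_width: 73.7
```

Call:
move_arm:
  increments:
    - [[-1,1,0,0,0,-0.08,0.8],[-1,1,0,0,0,-0.08,0.8],[-1,1,0,0,0,-0.055,0.8],[-0.1,0.8,0,0,0,0,0.8],[0,0,0,0,0,0,0.8]]

```text
time_s: 21.48
tool_pos: [445.0, 416.3, 202.7]
ee_rot: [0.845, 1.402, -0.841]
wrist_force: [0.1, 0.0, 0.9]
grip_width: 73.1
```

Call:
move_arm:
  increments:
    - [[0,0,0,0,0,0,0.8],[0,0,0,0,0,0,0.8]]

```text
time_s: 21.72
tool_pos: [447.8, 411.4, 201.2]
ee_rot: [0.849, 1.398, -0.849]
wrist_force: [0.6, -0.2, 0.3]
grip_width: 73.5
```

Run:
```python
from h import *
from scipy.spatial.transform import Rotation as R
p=robot.get_image("wrist"); o=robot.get_obs(); M=R.from_rotvec(o["ee_rot"]).as_matrix()
print(o["tool_pos"],"jaw",np.degrees(np.arctan2(M[1,2],M[0,2])),np.round(p["extrinsics"],2).tolist(),p["fx"],p["cx"],p["cy"]); save(p,"w8")
for r in robot.regions_of("stamp",p)[:2]:
    print(r["confidence"],np.round(r["box"])); mfit(p,r["pixels"],320,240,400,14,"stamp")
```

```text
[447.79121911 411.50922816 201.14089941] jaw -62.50849865815547 [[0.46, -0.85, -0.25, 519.68], [-0.89, -0.44, -0.13, 449.21], [0.0, 0.28, -0.96, 370.57], [0.0, 0.0, 0.0, 1.0]] 377.9735199959863 323.7163568570833 237.61292370809306
0.84 [318. 210.  28.  46.]
stamp 1014 mean [446.9 418.1] rect [446.2 418.3] [45.3 25.3] long deg 23.2
```

View pics/w8.png

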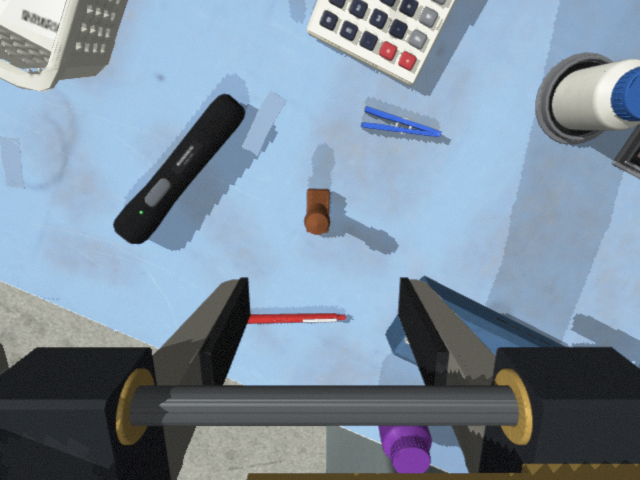

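The stamp is at (317,210), in line with the picture's vertical, with its handle top at (317,225). That gives a handle at about (445.5, 416.5). Descend and grip the handle.

Call:
move_arm:
  increments:
    - [[-0.06,0.125,-1,0,0,0,0.7],[0,0,-1,0,0,0,0.7],[0,0,-1,0,0,0,0.6],[0,0,-0.7,0,0,0,0.6],[0,0,0,0,0,0,0.6]]

```text
time_s: 22.45
tool_pos: [443.6, 416.1, 50.9]
ee_rot: [0.844, 1.4, -0.852]
wrist_force: [-0.4, 0.6, -0.2]
grip_width: 55.3
```

Run:
```python
from h import *
p=robot.get_image("wrist"); o=robot.get_obs(); print(o["tool_pos"]); save(p,"w9")
```

```text
[444.44684508 417.2925817   52.60476925]
```

View pics/w9.png

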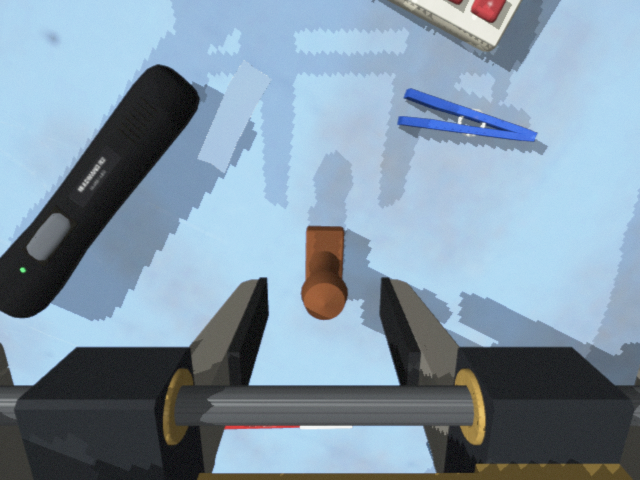

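The handle (324,297) sits midway between the fingers and about 2 mm towards the camera side. I nudge, lower and close.

Call:
move_arm:
  increments:
    - [[0.055,0.02,-0.35,0,0,0,0.6],[0,0,-0.18,0,0,0,0.6],[0,0,0,0,0,0,0.1],[0,0,0,0,0,0,0.1],[0,0,0,0,0,0,0.1]]

```text
time_s: 23.12
tool_pos: [446.8, 419.0, 32.2]
ee_rot: [0.848, 1.399, -0.846]
wrist_force: [0.4, 0.4, -0.5]
grip_width: 27.5
```

Call:
move_arm:
  increments:
    - [[0,0,0,0,0,0,0.1],[0,0,0,0,0,0,0.1]]

```text
time_s: 23.38
tool_pos: [446.9, 418.9, 32.1]
ee_rot: [0.848, 1.399, -0.847]
wrist_force: [0.4, -0.3, 1.4]
grip_width: 21.9
```

Call:
move_arm:
  increments:
    - [[0,0,0.5,0,0,0,0.1],[0,0,1,0,0,0,0.1],[0.5,0,1,0,0,0,0.1],[0.8,-0.4,0.5,0,0,0.05,0.1],[0.8,-0.8,0,0,0,0.05,0.1]]

```text
time_s: 24.0
tool_pos: [532.0, 373.0, 156.0]
ee_rot: [0.686, 1.459, -0.677]
wrist_force: [-0.2, 0.9, -0.4]
grip_width: 21.7
```

Call:
move_arm:
  increments:
    - [[0.8,-1,0,0,0,0.05,0.1],[0.8,-1,0,0,0,0.05,0.1],[0.8,-1,0,0,0,0.05,0.1],[0.8,-1,0,0,0,0.05,0.1],[0,-1,0,0,0,0.05,0.1]]

```text
time_s: 24.62
tool_pos: [660.8, 168.4, 152.8]
ee_rot: [0.279, 1.551, -0.278]
wrist_force: [-0.7, -0.2, -0.6]
grip_width: 21.9
```

Call:
move_arm:
  increments:
    - [[0,-1,0,0,0,0.05,0.1],[0,-1,0,0,0,0,0.1],[0,-1,0,0,0,0,0.1],[0,-1,0,0,0,0,0.1],[0,-1,0,0,0,0,0.1]]

```text
time_s: 25.25
tool_pos: [658.7, -30.6, 153.3]
ee_rot: [0.197, 1.561, -0.197]
wrist_force: [0.6, 0.5, -0.3]
grip_width: 21.9
```

Call:
move_arm:
  increments:
    - [[0,0,-0.5,0,0,0,0.1],[0,0,-1,0,0,0,0.1],[0,0,-0.5,0,0,0,0.1],[0,0,0,0,0,0,0.1],[0,0,0,0,0,0,0.1]]

```text
time_s: 25.88
tool_pos: [659.6, -28.4, 73.1]
ee_rot: [0.197, 1.56, -0.196]
wrist_force: [-0.1, -0.7, -0.7]
grip_width: 21.8
```

Run:
```python
from h import *
p=robot.get_image("wrist"); o=robot.get_obs(); print(o["tool_pos"],o["wrist_force"],o["grip_width"]); save(p,"w10")
```

```text
[659.73802706 -28.64475508  73.33613124] [-0.10766513  0.30563936 -0.14827279] 21.86619749492815
```

View pics/w10.png

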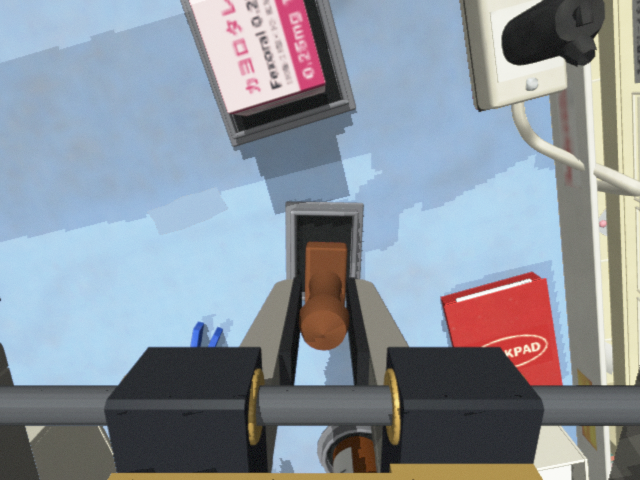

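The stamp is centred on the short rest (columns 287 to 363, stamp at 325) and in line with it. The carton sits in its rest above. Lower it.

Call:
move_arm:
  increments:
    - [[-0.02,0,-0.4,0,0,0,0.1],[0,0,-0.3,0,0,0,0.1],[0,0,-0.15,0,0,0,0.1],[0,0,-0.06,0,0,0,0.1],[0,0,0,0,0,0,0.1]]

```text
time_s: 26.55
tool_pos: [658.1, -29.5, 35.8]
ee_rot: [0.197, 1.561, -0.197]
wrist_force: [0.1, -1.3, 3.1]
grip_width: 21.5
```

Run:
```python
from h import *
for i in range(3):
    p=robot.get_image("scene"); o=robot.get_obs(); print(o["tool_pos"],o["wrist_force"],o["grip_width"])
```

```text
[658.12938759 -29.4852389   35.75573978] [ 0.05990096 -0.89505729  2.09676338] 21.664689597822523
[658.154505   -29.48783508  35.76812693] [-1.09883827 -1.46886211  2.95973241] 21.614147088537685
[658.12938424 -29.47677252  35.75584571] [ 0.13430499 -1.14880499  3.30459049] 21.837850530195862
```

Call:
move_arm:
  increments:
    - [[0,0,0,0,0,0,0.5],[0,0,0,0,0,0,0.5],[0,0,0,0,0,0,0.5],[0,0,0.5,0,0,0,0.5],[0,0,1,0,0,0,0.5]]

```text
time_s: 27.32
tool_pos: [656.8, -29.2, 95.6]
ee_rot: [0.197, 1.565, -0.197]
wrist_force: [0.3, -0.2, 0.5]
grip_width: 46.0
```

Call:
move_arm:
  increments:
    - [[0,0,1,0,0,0,0.5],[0,0,1,0,0,0,0.5],[-0.8,0,1,0,0,0,0.5],[-1,0,1,0,0,0,0.5],[-1,0,0.5,0,0,0,0.5]]

```text
time_s: 27.95
tool_pos: [545.6, -28.6, 278.9]
ee_rot: [0.196, 1.557, -0.196]
wrist_force: [0.6, -0.1, -0.2]
grip_width: 46.1
```

Call:
move_arm:
  increments:
    - [[-1,0,0,0,0,0,0.5],[-1,0,0,0,0,0,0.5],[0,0,0,0,0,0,0.5],[0,0,0,0,0,0,0.5]]

```text
time_s: 28.45
tool_pos: [466.8, -29.2, 276.6]
ee_rot: [0.197, 1.559, -0.197]
wrist_force: [0.1, -0.1, 0.2]
grip_width: 46.3
```

Run:
```python
from h import *
print(robot.get_obs()["tool_pos"])
a=robot.get_image("top"); b=robot.get_image("scene")
A=cv2.resize(a["frame"][110:190,220:490],None,fx=2.9,fy=2.9,interpolation=2); B=cv2.resize(b["frame"][125:275,200:420],None,fx=2.3,fy=2.3,interpolation=2)
c=np.zeros((A.shape[0]+B.shape[0],max(A.shape[1],B.shape[1]),3),np.uint8); c[:A.shape[0],:A.shape[1]]=A; c[A.shape[0]:,:B.shape[1]]=B
cv2.imwrite("pics/fin.png",c[:,:,::-1]); print(c.shape)
p=a; f=p["frame"].astype(int);g=f.max(2);hsv=cv2.cvtColor(p["frame"],cv2.COLOR_RGB2HSV).astype(int); H,S,V=[hsv[...,i] for i in range(3)]
for n,m,u,v,r,z in [("wcap",(S>150)&(H>100)&(H<125)&(V>90),245,145,16,84),("carton",(f[...,0]>f[...,2]+5)&(g>120),309,142,36,49),("stamp",f[...,0]>f[...,2]+30,381,140,18,35),("brown",f[...,0]>f[...,2]+20,458,145,18,60)]:
    try: mfit(p,m,u,v,r,z,n)
    except Exception as e: print(n,e)
```

```text
[466.78451109 -29.24948972 276.58171525]
(577, 783, 3)
wcap 237 mean [645.7 251.9] rect [645.4 251.5] [32.8 33.2] long deg 141.1
carton 1164 mean [657.4 120.5] rect [657.8 120.5] [ 51.2 105.3] long deg 91.7
stamp 249 mean [654.9 -29.3] rect [657.2 -29.6] [42.2 31.8] long deg 77.7
brown 173 mean [ 635.3 -186.5] rect [ 634.6 -188.1] [38.3 44.6] long deg 55.9
```

View pics/fin.png

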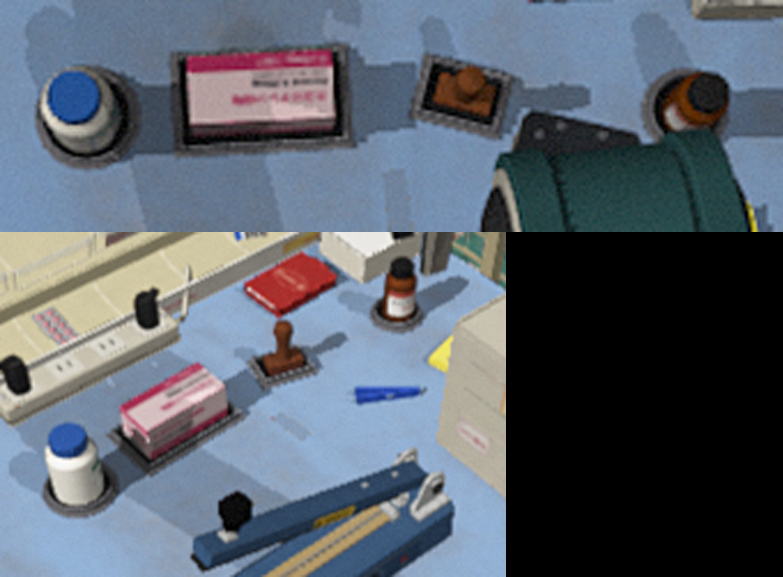

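All four sit upright inside their rims, and the positions fit. Brown's blob fit is spoiled by the arm hiding part of it. Its cap at (707,93) in the crop works out to about (640,-197), against a rest at (646,-198).

```bash
python3 -c "
from plant import robot
print(robot.sign_off())"
```

```text
the job is handed in; nothing more can be done
None
```

I put all four things in their rests and handed the job in at about 28.6 s of robot time. The hand-in gives no verdict.

**Final pictures:** In the last top and scene pictures all four stand inside their rims, the bottles and stamp upright and the carton flat. The arm was clear of everything.

| Thing | Measured centre, last top picture (mm) | Rest centre (mm) | Long side vs rest |
|---|---|---|---|
| White bottle | (646, 252) | (649, 252) | – |
| Carton | (657.5, 120.5) | (659, 120.5) | 91.7° vs 91.7° |
| Stamp | (657, −29.5) | (659, −29.5) | 77.7° vs about 77° |
| Brown bottle | about (640, −197) | (646, −198) | – |

**Seating:** I have no direct measure of the undersides. Each thing was let go with the tool about 4 mm above its picking height, which matches the rest floors, and with a light upward contact force of 3–8 N.

**Checks that disagreed:**
- **Brown bottle:** the automatic fit gave (635, −187), because the arm hid part of the bottle. The value in the table is worked out by hand from its cap.
- **Short rest:** the wrist camera put its long side at 71.5° where the top camera gave 77°. The stamp was turned to about 76°.
- **Top camera:** it read 2–5 mm nearer the robot than the wrist camera for most things, which probably explains much of the brown bottle's 6 mm offset.

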